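Fit the bench pin in its holder

TASK

Fit the wooden bench pin into the steel holder: slide its plain tail into the slot gently until you feel it come up against the stop hidden inside, without forcing or ramming it, then turn the red T-handle clockwise until it is tight so that the clamp holds the pin. Let go, and leave the jar, bur block, ring and hammer where they are.

Things in the scene. Friction and masses are not known exactly. Their poses are not given: they have to be found in the camera images.
- pin_center (a point): Centre (half-way up, 9 mm above the bench at first) of the loose beech bench pin: a flat board 170 mm long (x), 48 wide (y), 18 thick (z), 70 to 130 g. x points from the plain square tail to the front end, which has a V notch and a top that slopes down. Its sides are parallel from the tail to 37 mm ahead of this point; further ahead are the two prongs.
- pin_tail (a point): Centre of the pin's flat tail end face, 85 mm behind its centre; same axes as the pin. This end goes into the slot.
- holder: Steel bench-pin holder, screwed to the bench; origin under its middle, x along the slot to its open end. Base plate 130 x 110 x 8 mm; on it a block 90 mm long (x), 75 wide, top 74 mm above the bench (80 on the rear half). The block's front face with the mouth is at x = 45 mm; the base plate reaches 20 mm further.
- mouth (a point): Centre of the slot's mouth in the holder's front face, 50 mm above the bench; x points straight out, z up. The slot is level, 51 mm wide, 20 mm high, with a 4 mm bevel round the mouth. Out of sight in it is a rigid stop, set by the last user anywhere from 32 to 60 mm in. The pin rubs lightly (under 4 N); at the stop 5 to 10 N is plenty. Let go unclamped, it stays, its front drooping.
- clamp_grip (a point): Middle of the grip of the red T-handle on the holder, 100 mm above the bench, 24 mm behind the front face, on the vertical axis it turns about. The grip is a bar 60 mm long (its y), 11 mm thick (its x), from 88 to 112 mm above the bench.
- clamp (a joint): Angle of the T-handle (rad), growing clockwise seen from above: 0 fully loose (bar straight across the slot), 1.45 end stop. It drives a pad down on the pin's tail, 24 mm inside the mouth: the pad meets the pin at about 1.0 and is tight from 1.2 on. It stays where left and takes 0.15 to 0.3 N m to turn. Turned down with no pin in, the pad blocks the slot.
- jar: Closed green glass jar with a steel cap, 64 mm across, 75 mm tall; origin at the centre of its underside. Leave it alone.
- bur_block: Wooden block of burs, 75 x 55 x 32 mm, with burs standing up to about 70 mm; origin at the centre of its underside. Leave it alone.
- ring: Silver finger ring lying flat, 23 mm across, 6 mm high; origin at the centre of its underside. Leave it alone.
- hammer: Small hammer lying on the bench, 220 mm long; origin near the middle of its underside. Leave it alone.
Mind the look-alikes: they are no part of the job. Leave any purple look-alike of the part that bears pin_center alone. Leave any pink look-alike of the holder alone.

How it is judged:
On the way, in this order (a step that is already met when the one before it is completed fails the run):
1. the pin's tail is in the slot and against the stop (x of pin_tail in the frame of stop below 0.002 m and y of pin_tail in the frame of mouth between -0.004 and 0.004 m and z of pin_tail in the frame of mouth between -0.004 and 0.004 m and x of pin_tail in the frame of mouth below -0.025 m), for 0.2 s.
2. the clamp is turned tight on it (all of step 1 and value of joint clamp above 1.15 rad), for 0.2 s.
At the end, for the whole second after the job is handed in: The pin's tail is in the slot within 2 mm of the stop, the pin level and straight to the slot within 4 degrees and at rest, and the T-handle is turned past 1.15 rad (all of step 2 and angle between the x axis of pin_center and the x axis of mouth, either way round below 0.07 rad and angle between pin_center's own z axis and vertical below 0.07 rad and linear speed of pin below 0.01 m/s); the robot touches nothing.
It fails at once if the pin was rammed against the stop (over 20 N) (contact force between pin and stop above 20 N).
It fails at once if the pin was forced against the holder (over 30 N) before the clamp was turned (contact force between pin and holder above 30 N and value of joint clamp below 0.6 rad).
It fails at once if the jar, bur block, ring or hammer was moved (over 15 mm) (distance of any of jar, bur_block, ring, hammer from where it was at the start of the episode above 0.015 m).
It also fails if it takes over 64 s, if anything falls off the work surface, if the arm or the gripper's body presses on something with over 40 N, if the wrist force passes 120 N, or if a joint passes its speed limit or range.

ROBOT

A 6-joint arm with a two-finger parallel gripper is mounted at the origin on the work surface. World frame = base frame: x ahead of the robot, y to its left, z up, the work surface at z = 0. Lengths are in m, angles in rad, forces in N, time in s.
With the tool pointing down it reaches from about 0.375 to 0.9 m from the base axis. Payload 3.1 kg.
Tool frame: the origin (TCP) lies where the fingers leave the gripper's body, on its centre line; the fingertips stand 73 mm ahead of it and the grasp point (between the pads) lies 54 mm ahead of it; z points along the fingers, y is the line along which they close (so a half turn about z gives the same grasp; the last joint's range is limited). The gripper opens to 85 mm and grips with 20 to 120 N. Pads are 22 mm wide; open, the fingers measure 114 mm over their backs; the gripper's body (76 mm by 85 mm) begins 54 mm behind the grasp point. The pads swing forward as they close: fully open they stand 13 mm farther back than shut.
Start: joints at [-1.367, 0.527, 1.433, -0, 1.181, -0.178], TCP at [0.233, -0.58, 0.304] pointing down, gripper open.
Joint ranges: [-3.08, 3.08], [-0.75, 2.2], [0.22, 2.44], [-1.43, 4.57], [0, 2.65], [-2.85, 2.85]. Speed limits (rad/s): [2.79, 2.79, 3.14, 3.14, 3.14, 3.14].

INTERFACE

Orientations are given as a unit quaternion [x, y, z, w].
In Python, from station import manip gives the robot as it stands.
- The arm moves only by the tool step_arm, never from a script. Its argument "moves" is one flat list of numbers, 5 for each row, row after row: the opening, from 0 (shut) to 1 (fully open), then the shift along the world's x, y, z scaled (see below), then the turn about the world's z scaled (see below). In form: [fingers, x, y, z, yaw, fingers, x, y, z, yaw, ...]. A call has 1 to 12 rows; each row is the pose to reach, as a shift and turn from the pose commanded when the call began, turning the shorter way round; what a row does not reach only later rows make up. The controller multiplies each number of a shift by 200 mm and each number of a turn by pi rad. A row lasts 1/8 s, in which the tool goes at most 62.5 mm and 10.7 degrees, less where a joint would pass 70% of its speed; a pose out of reach is approached as far as the arm can. A call with a number of a shift or a turn outside -1 to 1 is refused whole. A call with a gripper value outside its range is refused whole. The fingers move at their own pace and stop on an object; "grip_force" is the grip in N (left out, the last holds). Time passes only in rows, so rows that repeat a pose let the fingers close. It gives the time, the measured TCP pose, the force, the opening and the grip force at its end, in the units of the state.
- manip.sense(): the state, without advancing time (a new reading comes with each control period).
- manip.snapshot(name): name is "scene" or "top" or "wrist"; returns a dict with "color" (384x512x3 uint8, blue, green, red), "z_map" (384x512 float32, m along the optical axis (not along the pixel's ray), 0 where there is no reading), "fovy" (degrees; the focal length in pixels is half the picture's height over the tangent of half this angle, whatever the lens; pixels are square), "cx", "cy" (the principal point, pixels), "k1" (the pictures are not rectified: a ray, as slopes to the right and down, at radius r is drawn at 1 + k1 r^2 times it, then the intrinsics apply), "R" (3x3) and "t" (3): a world point X has camera coordinates R X + t; the wrist camera has in their place "mount" (4x4, takes a point from camera to tool coordinates, whose origin is the TCP and whose axes are the flange's). Camera axes: x right, y down, z forward; pixel columns grow to the right and rows downward; lengths in m; the calibration is good to about 2 mm. A picture is of the moment at which its call begins: read the wrist's pose just before it.
- manip.sign_off(): hands the job in; it is judged then, once.
The state is a dict: "t": time; "q": joint angles; "qd": joint speeds; "tau": joint torques, N m; "tcp_pos": TCP position; "tool_rot": TCP orientation; "force": force on the tool from outside, world axes, zero at the start; "ft_torque": the same for the moment, N m; "finger_gap": opening from 0.0 (shut) to 1.0 (fully open); "gripper_force": force on a finger pad.
Only numpy, scipy, OpenCV 4.12 (cv2) and the standard library are available. Lean on these libraries where they do the work, as an engineer would, in place of code of your own. Each camera call takes 0.05 s, during which the arm holds its last target. There are 200 camera calls.

## Working session

There is one attempt and no reset: what is moved stays moved. The work goes in short steps, Python scripts to look and compute and a tool call to move; the robot and the scene stay as the last step left them, time stands still between calls to the robot, and variables do not carry over. Pictures are saved under pics/ and viewed, at most 10 in all, crops included, and the job is handed in when it is done.

Besides the shell and the picture viewer there is one more tool, called after "Request:" as name(argument=value, ...) on one line, values as JSON. step_arm: Moves the arm, as the interface text tells. Its arguments: {"type":"object","properties":{"moves":{"type":"array","items":{"type":"number"}},"grip_force":{"type":"number"}},"required":["moves"]}

```bash
mkdir -p pics; cat > h.py <<'E'
import numpy as np, cv2
from station import manip
from scipy.spatial.transform import Rotation as Rn
def snap(n):
    st=manip.sense(); s=manip.snapshot(n); 
    if 'mount' in s:
        T=np.eye(4);T[:3,:3]=Rn.from_quat(st['tool_rot']).as_matrix();T[:3,3]=st['tcp_pos'];C=T@np.array(s['mount'])
        s['R']=C[:3,:3].T; s['t']=-s['R']@C[:3,3]
    s['R']=np.array(s['R']);s['t']=np.array(s['t'])
    s['f']=192/np.tan(np.radians(s['fovy'])/2)
    return s
def rays(s,uv):
    d=(np.atleast_2d(uv).astype(float)-[s['cx'],s['cy']])/s['f']; p=d.copy()
    for _ in range(20): p=d/(1+s['k1']*(p**2).sum(1,keepdims=True))
    return np.c_[p,np.ones(len(p))]
def onplane(s,uv,z):
    o=-s['R'].T@s['t']; r=rays(s,uv)@s['R']
    return o+r*((z-o[2])/r[:,2])[:,None]
def proj(s,X):
    c=np.atleast_2d(X)@s['R'].T+s['t'];p=c[:,:2]/c[:,2:]
    return p*(1+s['k1']*(p**2).sum(1,keepdims=True))*s['f']+[s['cx'],s['cy']]
def cloud(s):
    v,u=np.mgrid[:384,:512]; r=rays(s,np.c_[u.ravel(),v.ravel()]); z=s['z_map'].ravel()[:,None]
    return (((r*z)-s['t'])@s['R']).reshape(384,512,3)
E
python3 - <<'E'
from h import *
print(manip.sense())
for n in ('scene','top'):
    s=snap(n); cv2.imwrite(f'pics/{n}0.png',s['color']); np.save(f'pics/{n}0.npy',s,allow_pickle=True); print(n,-s['R'].T@s['t'],s['fovy'],s['k1'])
E
```

```text
{'t': 0.0, 'q': array([-1.36751778e+00,  5.28468259e-01,  1.43392010e+00, -2.82167793e-05,
        1.18138980e+00, -1.78494180e-01]), 'qd': array([ 3.66250236e-04, -1.92740596e-03,  9.18183982e-05,  1.73492235e-03,
        2.87578510e-04,  1.73277158e-08]), 'tau': array([-2.09188661e-04, -4.42354918e+01, -1.78025436e+01, -5.01182558e-05,
        8.50678305e-03,  1.04115782e-05]), 'tcp_pos': array([ 0.23276256, -0.57942827,  0.3029265 ]), 'tool_rot': array([ 9.81834846e-01,  1.89734395e-01, -2.65865416e-05, -1.09250703e-03]), 'force': array([0.42725782, 0.53334532, 0.01704866]), 'ft_torque': array([-0.00181515,  0.00501739,  0.0200594 ]), 'gripper_force': 0.0, 'finger_gap': 0.9973647944169381}
scene [ 1.30016083 -0.00629955  1.08124775] 42.219433056457056 -0.09125206517091165
top [0.36702251 0.02730916 1.40618879] 48.03148859487978 -0.15287098174430677
```

View pics/scene0.png

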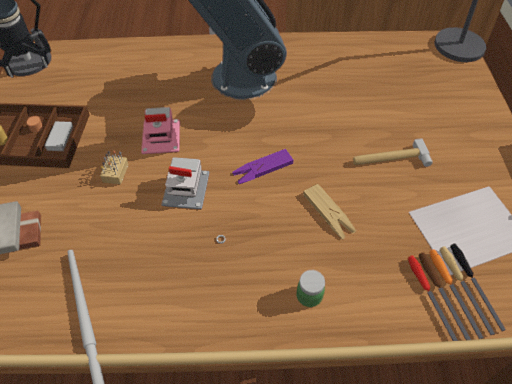

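View pics/top0.png

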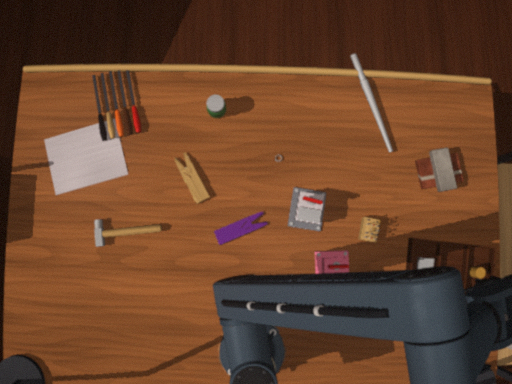

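The scene view shows the beech pin at (328,210), notch towards the camera, and the grey holder with its red T at (187,182), mouth towards the camera. In the top view the pin is at (192,178) and the holder at (308,208).

Candidates (top view):
- **Pin:** beech at (192,178), or purple look-alike at (240,228). I choose beech.
- **Holder:** grey steel at (308,208), or pink look-alike at (332,262). I choose grey.

```bash
python3 - <<'E'
from h import *
s=np.load('pics/top0.npy',allow_pickle=True).item(); P=cloud(s); img=s['color']; hsv=cv2.cvtColor(img,cv2.COLOR_BGR2HSV)
for nm,(u,v) in dict(pin=(192,178),hold=(308,208)).items(): print(nm,P[v,u],hsv[v,u])
# pin by height
v,u=np.mgrid[:384,:512]
z=P[...,2]; print('bench z',np.median(z[120:150,220:260]))
m=((z>0.010)&(z<0.03)&(abs(u-192)<30)&(abs(v-178)<32)).astype(np.uint8)
pts=np.c_[u[m>0],v[m>0]]; W=onplane(s,pts,.018)[:,:2]
r=cv2.minAreaRect((W*1000).astype(np.float32)); print('pin',len(W),r, cv2.boxPoints(r))
# holder
m=(z>0.065)&(abs(u-308)<22)&(abs(v-208)<25); W=P[m]; print('block',cv2.minAreaRect((W[:,:2]*1000).astype(np.float32)))
m=(z>0.004)&(abs(u-308)<25)&(abs(v-208)<27); W=P[m]; print('all',cv2.minAreaRect((W[:,:2]*1000).astype(np.float32)))
red=(hsv[...,1]>150)&((hsv[...,0]<8)|(hsv[...,0]>172))&(abs(u-308)<22)&(abs(v-208)<25)&(z>.08)
W=P[red]; print('red',red.sum(),z[red].max()); W=onplane(s,np.c_[u[red],v[red]],.112)
print(cv2.minAreaRect((W[:,:2]*1000).astype(np.float32)))
c=img[140:250,150:350]; cv2.imwrite('pics/crop.png',cv2.resize(c,None,fx=4,fy=4,interpolation=cv2.INTER_CUBIC))
E
```

```text
pin [0.55206324 0.20837424 0.01672598] [ 17 136 172]
hold [ 0.45958329 -0.16254597  0.07560237] [ 12  19 171]
bench z 0.0006475438237140705
pin 628 ((560.4813232421875, 191.9310760498047), (150.21263122558594, 173.1746826171875), 89.9001235961914) [[473.76318  116.975815]
 [646.9376   116.673935]
 [647.19946  266.88635 ]
 [474.02502  267.18823 ]]
block ((446.6289978027344, -88.38645935058594), (108.6583480834961, 259.0058288574219), 11.771546363830566)
all ((461.6722106933594, -110.84754943847656), (174.6636962890625, 285.7900085449219), 2.9829823970794678)
red 61 0.11747684746316378
((482.2063293457031, -169.79966735839844), (56.66204071044922, 10.345124244689941), 77.34265899658203)
```

View pics/crop.png

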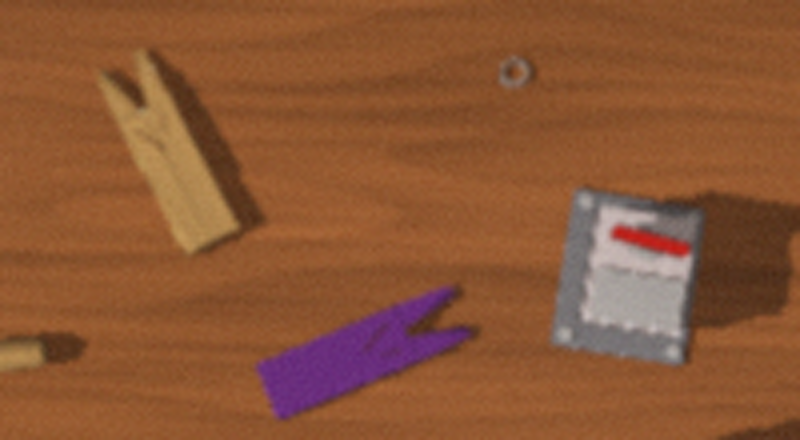

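The crop shows the beech pin with its notch at upper left and its tail at (215,240). The grey holder has its red T at the upper, mouth side. The choice stands.

```bash
cat >> h.py <<'E'
def big(m,near=None):
    m=cv2.morphologyEx(m.astype(np.uint8),cv2.MORPH_OPEN,np.ones((3,3)))
    cs,_=cv2.findContours(m,cv2.RETR_EXTERNAL,cv2.CHAIN_APPROX_NONE)
    return max(cs,key=cv2.contourArea)[:,0]
def rect(W):
    r=cv2.minAreaRect((W[:,:2]*1000).astype(np.float32)); return r,cv2.boxPoints(r).round(1).tolist()
E
python3 - <<'E'
from h import *
s=np.load('pics/top0.npy',allow_pickle=True).item(); hsv=cv2.cvtColor(s['color'],cv2.COLOR_BGR2HSV); v,u=np.mgrid[:384,:512]
roi=(abs(u-192)<22)&(abs(v-178)<28)
m=roi&(hsv[...,2]>130)&(hsv[...,1]<175)&(hsv[...,0]>12); c=big(m)
print('pin',len(c),rect(onplane(s,c,.018)))
roi=(abs(u-308)<24)&(abs(v-208)<28)
m=roi&(hsv[...,1]<90)&(hsv[...,2]>60); c=big(m); print('plate',rect(onplane(s,c,.008)))
w=manip.snapshot('wrist'); print(np.array(w['mount']).round(3),w['fovy'])
E
```

```text
pin 137 (((553.0006103515625, 215.45225524902344), (172.5028839111328, 55.49885559082031), 29.63751983642578), [[464.29998779296875, 196.89999389648438], [491.79998779296875, 148.6999969482422], [641.7000122070312, 234.0], [614.2000122070312, 282.20001220703125]])
plate (((462.21026611328125, -167.93637084960938), (110.0411148071289, 129.54629516601562), 81.90304565429688), [[390.29998779296875, -213.3000030517578], [518.5999755859375, -231.5], [534.0999755859375, -122.5999984741211], [405.79998779296875, -104.30000305175781]])
[[ 0.001 -0.957 -0.29   0.074]
 [ 1.     0.001  0.     0.001]
 [-0.    -0.29   0.957 -0.069]
 [ 0.     0.     0.     1.   ]] 66.88852444898524
```

Request:
step_arm(moves=[1, 0.4, 0.99, 0, 0, 1, 0.4, 0.99, 0, 0, 1, 0.4, 0.99, 0, 0, 1, 0.4, 0.99, 0, 0])

```text
t: 0.65
tcp_pos: [0.3133, -0.3781, 0.3036]
tool_rot: [0.982, 0.191, -0.0, -0.002]
force: [-0.4, 0.2, -0.5]
finger_gap: 1.003
gripper_force: 0.0
```

Request:
step_arm(moves=[1, 0.4, 0.99, 0, 0, 1, 0.4, 0.99, 0, 0, 1, 0.4, 0.99, 0, 0, 1, 0.4, 0.99, 0, 0])

```text
t: 1.15
tcp_pos: [0.3929, -0.1807, 0.3038]
tool_rot: [0.982, 0.191, -0.0, -0.001]
force: [0.1, -0.1, 0.2]
finger_gap: 1.003
gripper_force: 0.0
```

Request:
step_arm(moves=[1, 0.4, 0.99, 0, 0, 1, 0.4, 0.99, 0, 0, 1, 0.4, 0.99, 0, 0, 1, 0.4, 0.99, 0, 0])

```text
t: 1.65
tcp_pos: [0.4733, 0.017, 0.3038]
tool_rot: [0.981, 0.192, 0.0, -0.0]
force: [-0.6, -0.6, 0.0]
finger_gap: 1.004
gripper_force: 0.0
```

Request:
step_arm(moves=[1, 0.4, 0.99, -0.4, 0.043, 1, 0.4, 0.99, -0.4, 0.043, 1, 0.4, 0.99, -0.4, 0.043, 1, 0.4, 0.99, -0.4, 0.043, 1, 0.4, 0.99, -0.4, 0.043, 1, 0.4, 0.99, -0.4, 0.043])

```text
t: 2.4
tcp_pos: [0.5524, 0.2117, 0.2237]
tool_rot: [0.967, 0.256, -0.001, 0.0]
force: [-0.1, -0.6, 0.6]
finger_gap: 0.994
gripper_force: 0.0
```

```bash
python3 - <<'E'
from h import *
s=snap('wrist'); np.save('pics/w1.npy',s,allow_pickle=True); cv2.imwrite('pics/w1.png',s['color'])
st=manip.sense(); print(st['t'],st['tcp_pos'],st['tool_rot'])
E
```

```text
2.45 [0.55252445 0.21118927 0.22407301] [ 9.66862445e-01  2.55297645e-01 -3.20053991e-04  1.46654931e-04]
```

View pics/w1.png

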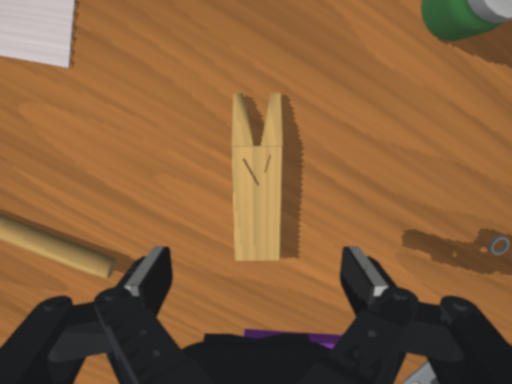

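The wrist view shows the pin nearly upright in the picture: tail edge at row 261 (columns 235–280), slope starting at row 147, prongs up to row 95. It is clear of its neighbours.

```bash
cat > pinm.py <<'E'
from h import *
def pin(s,rows,zt,cols=(215,300),tail=True):
    hsv=cv2.cvtColor(cv2.GaussianBlur(s['color'],(3,3),0),cv2.COLOR_BGR2HSV)
    m=(hsv[...,2]>150)&(hsv[...,1]<150)&(hsv[...,0]>13)
    L=[];Rr=[]
    for r in rows:
        c=np.flatnonzero(m[r,cols[0]:cols[1]])+cols[0]
        if len(c)>20: L.append((c.min()-.5,r)); Rr.append((c.max()+.5,r))
    fit=lambda p:cv2.fitLine((onplane(s,np.array(p),zt)[:,:2]*1e3).astype(np.float32),cv2.DIST_HUBER,0,.01,.01).ravel()
    return m,fit(L),fit(Rr)
E
python3 - <<'E'
from pinm import *
s=np.load('pics/w1.npy',allow_pickle=True).item()
m,l,r=pin(s,range(160,255),.018)
print(l,r)
T=[(c,np.flatnonzero(m[:290,c]).max()+.5) for c in range(238,278)]
W=onplane(s,np.array(T),.018)[:,:2]*1e3
d=(l[:2]*np.sign(l[0])+r[:2]*np.sign(r[0]));d/=np.linalg.norm(d); n=np.array([-d[1],d[0]])
print('yaw',np.degrees(np.arctan2(d[1],d[0])),'width',(l[2:]-r[2:])@n)
lat=((l[2:]+r[2:])/2)@n; lon=np.median(W@d); print('tail spread',np.std(W@d),[x for x in T[::8]])
tail=lon*d+lat*n; cen=tail+85*d; print('tail',tail,'centre',cen,'grasp(+20)',tail+105*d)
tip=proj(s,np.r_[(tail+122*d)/1e3,.018]); print('slope start predicted px',tip)
E
```

```text
[8.6524320e-01 5.0135231e-01 5.1953864e+02 2.1929675e+02] [8.6766332e-01 4.9715227e-01 5.4384009e+02 1.7752229e+02]
yaw 29.950642 width 48.328316
tail spread 0.17820592993226267 [(238, np.float64(261.5)), (246, np.float64(261.5)), (254, np.float64(261.5)), (262, np.float64(261.5)), (270, np.float64(261.5))]
tail [482.03518464 169.79867189] centre [555.68392732 212.23524111] grasp(+20) [573.01304414 222.2203142 ]
slope start predicted px [[255.90631558 145.89476185]]
```

Request:
step_arm(moves=[0.8, 0.1025, 0.0525, -0.2, 0.002, 0.8, 0.1025, 0.0525, -0.5, 0.002, 0.8, 0.1025, 0.0525, -0.65, 0.002, 0.8, 0.1025, 0.0525, -0.75, 0.002, 0.8, 0.1025, 0.0525, -0.75, 0.002, 0.8, 0.1025, 0.0525, -0.75, 0.002], grip_force=50)

```text
t: 3.2
tcp_pos: [0.5744, 0.2224, 0.0754]
tool_rot: [0.966, 0.258, 0.001, 0.0]
force: [0.1, 0.8, 0.2]
finger_gap: 0.8
gripper_force: 0.0
```

Request:
step_arm(moves=[0.8, -0.005, 0, -0.01, 0, 0.3, -0.005, 0, -0.01, 0, 0.3, -0.005, 0, -0.01, 0, 0.3, -0.005, 0, -0.01, 0, 0.3, -0.005, 0, -0.01, 0, 0.3, -0.005, 0, -0.01, 0])

```text
t: 3.95
tcp_pos: [0.5729, 0.2228, 0.073]
tool_rot: [0.966, 0.259, 0.001, 0.0]
force: [0.2, -0.3, 6.8]
finger_gap: 0.549
gripper_force: 53.5
```

Request:
step_arm(moves=[0.3, 0, 0, 0.2, 0, 0.3, 0, 0, 0.4, 0, 0.3, -0.2, -0.25, 0.6, -0.05, 0.3, -0.3, -0.5, 0.8, -0.1, 0.3, -0.4, -0.7, 0.9, -0.15, 0.3, -0.5, -0.9, 1, -0.2114, 0.3, -0.6, -1, 1, -0.2114, 0.3, -0.6, -1, 1, -0.2114, 0.3, -0.6, -1, 1, -0.2114, 0.3, -0.6, -1, 1, -0.2114])

```text
t: 5.2
tcp_pos: [0.4531, 0.0232, 0.2717]
tool_rot: [0.998, -0.07, 0.0, -0.0]
force: [0.2, -0.0, -1.4]
finger_gap: 0.547
gripper_force: 52.8
```

```bash
python3 - <<'E'
from h import *
s=snap('wrist'); np.save('pics/w2.npy',s,allow_pickle=True); cv2.imwrite('pics/w2.png',s['color'])
st=manip.sense(); print(st['t'],st['tcp_pos'],st['tool_rot'],st['force'],st['ft_torque'],st['finger_gap'])
E
```

```text
5.25 [0.45302349 0.02323697 0.27163043] [ 9.97567717e-01 -6.97039651e-02  5.26136045e-06 -8.22811141e-05] [-0.73936053 -1.02898957 -1.02525161] [ 0.01211906  0.01949255 -0.00588326] 0.5459234102227003
```

View pics/w2.png

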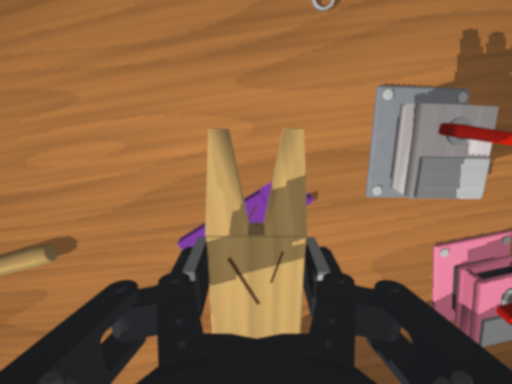

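The picture shows the pin held squarely, slope start at row 237 (columns 206–306). The holder plate's left edge runs from (378,85) to (367,198), and its front edge is at row 87.

```bash
python3 - <<'E'
from pinm import *
s=np.load('pics/w2.npy',allow_pickle=True).item()
hsv=cv2.cvtColor(cv2.GaussianBlur(s['color'],(3,3),0),cv2.COLOR_BGR2HSV)
g=(hsv[...,1]<80)&(hsv[...,2]>50)
fit=lambda p:cv2.fitLine((onplane(s,np.array(p),.008)[:,:2]*1e3).astype(np.float32),cv2.DIST_HUBER,0,.01,.01).ravel()
L=fit([(np.flatnonzero(g[r,340:420]).min()+339.5,r) for r in range(95,192)])
F=fit([(c,np.flatnonzero(g[60:130,c]).min()+59.5) for c in range(385,455)])
B=fit([(c,np.flatnonzero(g[150:220,c]).max()+150.5) for c in range(375,410)])
for k in (L,F,B): print(k, np.degrees(np.arctan(k[1]/k[0])))
d=L[:2]*np.sign(L[0]); n=np.array([-d[1],d[0]])
# corner intersections along L
def ix(a,b): t=np.linalg.solve(np.c_[a[:2],-b[:2]],b[2:]-a[2:]); return a[2:]+t[0]*a[:2]
cf,cb=ix(L,F),ix(L,B); print(cf,cb,np.linalg.norm(cf-cb)); c=(cf+cb)/2-55*n; print('yaw',np.degrees(np.arctan2(d[1],d[0])),'centre',c,'mouth',c+45*d)
# held pin: sides near rows 245-300
m,l,r=pin(s,range(245,325),.2716-.064+.009,cols=(190,325)); print(l,r,'tool yaw',2*np.degrees(np.arctan2(-.0697,.99757)))
n2=np.array([-l[1],l[0]])*np.sign(l[0]); print('w',(l[2:]-r[2:])@n2,'lat pin-tcp',((l[2:]+r[2:])/2-[453.02,23.24])@n2)
red=(hsv[...,1]>170)&((hsv[...,0]<8)|(hsv[...,0]>172))&(hsv[...,2]>60); red[:100]=0; red[150:]=0; red[:,:400]=0
k=big(red); R=cv2.fitLine(k.astype(np.float32),cv2.DIST_L2,0,.01,.01).ravel(); 
q=onplane(s,[R[2:]-20*R[:2],R[2:]+20*R[:2]],.112)[:,:2]; v=q[1]-q[0]; print('bar dir deg',np.degrees(np.arctan(v[1]/v[0])))
E
```

```text
[ 9.8995560e-01 -1.4137864e-01  4.7149127e+02 -1.1267703e+02] -8.12763
[ 1.4444093e-01  9.8951340e-01  5.2899475e+02 -1.6562958e+02] 81.69509
[ 1.3852911e-01  9.9035835e-01  4.0282208e+02 -1.3668839e+02] 82.037254
[ 535.3922   -121.802925] [ 407.45984 -103.53251] 129.23041
yaw -8.12763 centre [ 463.6502  -167.11528] mouth [ 508.1982  -173.47733]
[  0.6042617  -0.7967859 442.27277    41.318203 ] [ 9.93784904e-01 -1.11317515e-01  4.32710236e+02  1.62271571e+00] tool yaw -7.993496803376718
w 31.605753 lat pin-tcp -13.442142726271252
bar dir deg 75.87972652922763
```

Request:
step_arm(moves=[0.3, 0.94, -1, 0, -0.0008, 0.3, 0.94, -1, 0, -0.0008, 0.3, 0.94, -1, 0, -0.0008, 0.3, 0.94, -1, 0, -0.0008, 0.3, 0.94, -1, 0, -0.0008, 0.3, 0.94, -1, 0, -0.0008, 0.3, 0.94, -1, 0, -0.0008])

```text
t: 6.12
tcp_pos: [0.6396, -0.1759, 0.271]
tool_rot: [0.997, -0.071, -0.001, -0.001]
force: [0.2, 0.9, -0.5]
finger_gap: 0.544
gripper_force: 52.7
```

Request:
step_arm(moves=[0.3, 0, -0.08, -0.3, 0, 0.3, 0, -0.08, -0.6, 0, 0.3, 0, -0.08, -0.79, 0, 0.3, 0, -0.08, -0.79, 0, 0.3, 0, -0.08, -0.79, 0, 0.3, 0, -0.08, -0.79, 0])

```text
t: 6.88
tcp_pos: [0.6418, -0.1936, 0.1168]
tool_rot: [0.997, -0.071, 0.002, 0.001]
force: [0.3, 1.1, -0.2]
finger_gap: 0.543
gripper_force: 52.7
```

```bash
python3 - <<'E'
from h import *
s=snap('scene'); t=snap('top'); np.save('pics/s3.npy',s,allow_pickle=True); np.save('pics/t3.npy',t,allow_pickle=True)
a=s['color'][120:270,130:280]; b=t['color'][110:260,230:380]
cv2.imwrite('pics/st3.png',cv2.resize(np.hstack([a,b]),(800,400),interpolation=cv2.INTER_CUBIC))
st=manip.sense(); print(st['t'],st['tcp_pos'],st['tool_rot'],st['force'],st['ft_torque'])
E
```

```text
6.975 [ 0.64139191 -0.19374282  0.11621508] [ 9.97435149e-01 -7.15497215e-02  1.79907372e-03  7.24026176e-04] [ 0.07564012 -0.32338433 -0.38618194] [ 0.04356101 -0.07579828 -0.04263155]
```

View pics/st3.png

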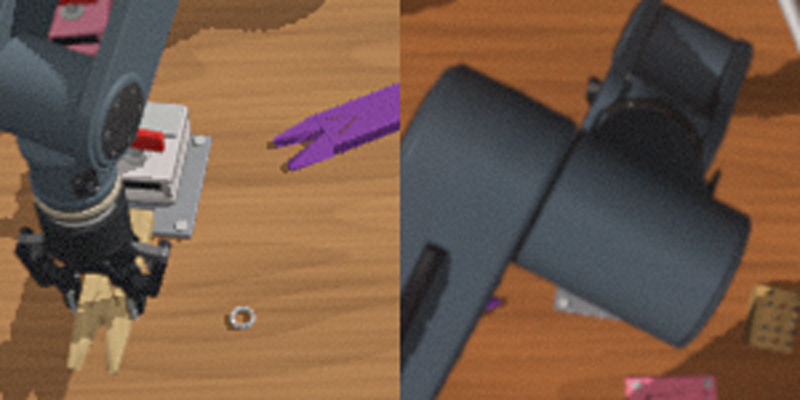

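The pin is in line in front of the grey holder's mouth, left crop (140,190). The top view is blocked by the arm.

Request:
step_arm(moves=[0.3, 0, 0.003, -0.01, 0, 0.3, -0.03, 0.008, -0.01, 0, 0.3, -0.06, 0.012, -0.01, 0, 0.3, -0.09, 0.0165, -0.01, 0, 0.3, -0.123, 0.021, -0.01, 0, 0.3, -0.123, 0.021, -0.01, 0, 0.3, -0.123, 0.021, -0.01, 0])

```text
t: 7.85
tcp_pos: [0.616, -0.1894, 0.112]
tool_rot: [0.997, -0.072, 0.0, 0.0]
force: [0.3, -0.1, -1.5]
finger_gap: 0.551
gripper_force: 52.7
```

Request:
step_arm(moves=[0.3, 0, 0, 0.01, 0, 0.3, -0.01, 0.0014, 0.01, 0, 0.3, -0.02, 0.0028, 0.01, 0, 0.3, -0.03, 0.0042, 0.01, 0, 0.3, -0.04, 0.0057, 0.01, 0, 0.3, -0.05, 0.0071, 0.01, 0, 0.3, -0.06, 0.0085, 0.01, 0, 0.3, -0.06, 0.0085, 0.01, 0])

```text
t: 8.85
tcp_pos: [0.6036, -0.1876, 0.1139]
tool_rot: [0.997, -0.072, -0.0, 0.0]
force: [-0.4, 0.6, -1.0]
finger_gap: 0.55
gripper_force: 52.7
```

Request:
step_arm(moves=[0.3, -0.01, 0.0014, 0, 0, 0.3, -0.02, 0.0028, 0, 0, 0.3, -0.03, 0.0042, 0, 0, 0.3, -0.04, 0.0057, 0, 0, 0.3, -0.05, 0.0071, 0, 0, 0.3, -0.06, 0.0085, 0, 0, 0.3, -0.07, 0.0099, 0, 0, 0.3, -0.07, 0.0099, 0, 0])

```text
t: 9.85
tcp_pos: [0.5895, -0.1855, 0.1139]
tool_rot: [0.997, -0.072, -0.0, -0.0]
force: [0.5, -0.6, -0.7]
finger_gap: 0.552
gripper_force: 52.7
```

Request:
step_arm(moves=[0.3, -0.01, 0.0014, 0, 0, 0.3, -0.015, 0.0021, 0, 0, 0.3, -0.02, 0.0028, 0, 0, 0.3, -0.025, 0.0035, 0, 0, 0.3, -0.03, 0.0042, 0, 0, 0.3, -0.035, 0.005, 0, 0], grip_force=20)

```text
t: 10.6
tcp_pos: [0.5827, -0.1846, 0.1139]
tool_rot: [0.997, -0.072, 0.0, 0.0]
force: [0.6, -1.2, -0.8]
finger_gap: 0.548
gripper_force: 52.7
```

Request:
step_arm(moves=[0.3, -0.005, 0.0007, 0, 0, 0.3, -0.01, 0.0014, 0, 0, 0.3, -0.01, 0.0014, 0, 0])

```text
t: 10.98
tcp_pos: [0.5806, -0.1843, 0.1139]
tool_rot: [0.997, -0.072, -0.0, -0.0]
force: [-0.0, -1.4, 0.0]
finger_gap: 0.545
gripper_force: 52.7
```

Request:
step_arm(moves=[0.3, -0.004, 0.0006, 0, 0, 0.3, -0.008, 0.0011, 0, 0, 0.3, -0.008, 0.0011, 0, 0])

```text
t: 11.35
tcp_pos: [0.5791, -0.1841, 0.1139]
tool_rot: [0.997, -0.072, -0.0, -0.0]
force: [0.3, -0.6, -0.7]
finger_gap: 0.546
gripper_force: 52.7
```

Request:
step_arm(moves=[0.3, -0.004, 0.0006, 0, 0, 0.3, -0.008, 0.0011, 0, 0, 0.3, -0.008, 0.0011, 0, 0])

```text
t: 11.72
tcp_pos: [0.5775, -0.1838, 0.1139]
tool_rot: [0.997, -0.072, -0.0, -0.0]
force: [-0.6, 0.4, -1.3]
finger_gap: 0.545
gripper_force: 52.7
```

Request:
step_arm(moves=[0.3, -0.004, 0.0006, 0, 0, 0.3, -0.008, 0.0011, 0, 0, 0.3, -0.008, 0.0011, 0, 0])

```text
t: 12.1
tcp_pos: [0.5765, -0.1837, 0.1141]
tool_rot: [0.997, -0.072, 0.001, 0.0]
force: [1.3, -0.0, 0.1]
finger_gap: 0.55
gripper_force: 52.7
```

Request:
step_arm(moves=[0.3, -0.003, 0.0004, 0, 0, 0.3, -0.003, 0.0004, 0, 0])

```text
t: 12.35
tcp_pos: [0.5764, -0.1838, 0.1143]
tool_rot: [0.997, -0.072, 0.001, 0.0]
force: [4.2, 0.8, -0.9]
finger_gap: 0.547
gripper_force: 52.7
```

Request:
step_arm(moves=[0.3, -0.003, 0.0004, 0, 0, 0.3, -0.003, 0.0004, 0, 0])

```text
t: 12.6
tcp_pos: [0.5763, -0.1838, 0.1144]
tool_rot: [0.997, -0.072, 0.002, 0.0]
force: [6.0, 0.1, -0.9]
finger_gap: 0.55
gripper_force: 52.7
```

Request:
step_arm(moves=[0.3, 0, 0, 0, 0, 0.3, 0, 0, 0, 0, 0.6, 0, 0, 0, 0, 0.8, 0, 0, 0, 0, 0.8, 0, 0, 0, 0, 0.8, 0, 0, 0.15, 0, 0.8, 0, 0, 0.4, 0, 0.8, 0, 0, 0.7, 0.04, 0.8, 0, 0, 0.9, 0.1])

```text
t: 13.72
tcp_pos: [0.5748, -0.1837, 0.2967]
tool_rot: [0.996, 0.088, 0.001, 0.001]
force: [0.5, 0.2, -0.8]
finger_gap: 0.798
gripper_force: 0.0
```

Request:
step_arm(moves=[1, -0.2, 0.03, 0, 0.05, 1, -0.46, 0.065, 0, 0.1, 1, -0.46, 0.065, 0, 0.15, 1, -0.46, 0.065, 0, 0.2, 1, -0.46, 0.065, 0, 0.25, 1, -0.46, 0.065, 0, 0.3, 1, -0.46, 0.065, 0, 0.367, 1, -0.46, 0.065, 0, 0.367, 1, -0.46, 0.065, 0, 0.367, 1, -0.46, 0.065, 0, 0.367])

```text
t: 14.98
tcp_pos: [0.4827, -0.1704, 0.2939]
tool_rot: [0.79, 0.614, -0.0, -0.0]
force: [-0.3, 0.6, 0.0]
finger_gap: 1.002
gripper_force: 0.0
```

```bash
python3 - <<'E'
from h import *
s=snap('wrist'); np.save('pics/w4.npy',s,allow_pickle=True); cv2.imwrite('pics/w4.png',s['color'])
st=manip.sense(); print(st['t'],st['tcp_pos'],st['tool_rot'],st['q'])
E
```

```text
15.025 [ 0.482705   -0.17046229  0.29388283] [ 7.89541666e-01  6.13696952e-01 -3.39704044e-05 -8.57670976e-05] [-5.58034099e-01  3.89756633e-01  1.72416961e+00 -5.40657713e-06
  1.02785085e+00 -3.08704026e-01]
```

View pics/w4.png

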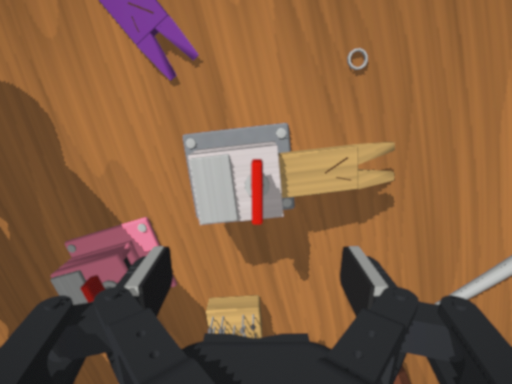

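The picture shows the pin seated in the slot, with the slope start near (358,168). The red bar is vertical from (257,160) to (257,224), so it is aligned with the tool.

```bash
python3 - <<'E'
from h import *
s=np.load('pics/w4.npy',allow_pickle=True).item(); hsv=cv2.cvtColor(s['color'],cv2.COLOR_BGR2HSV)
red=(hsv[...,1]>170)&((hsv[...,0]<8)|(hsv[...,0]>172))&(hsv[...,2]>60); red[:150]=0; red[232:]=0; red[:,:230]=0; red[:,280:]=0
c=big(red); print(rect(onplane(s,c,.112)), c.min(0),c.max(0))
d=np.array([.98996,-.1414]); n=np.array([.1414,.98996]); m=np.array([507.5,-173.9])
for p in ([358,149],[358,189],[284,155],[284,197],[395,146],[393,181]):
    w=onplane(s,[p],.059)[0,:2]*1e3-m; print(p,w@d,w@n)
E
```

```text
(((484.6111755371094, -170.4458770751953), (59.87958908081055, 9.280131340026855), 75.7379150390625), [[472.70001220703125, -198.3000030517578], [481.70001220703125, -200.60000610351562], [496.5, -142.60000610351562], [487.5, -140.3000030517578]]) [252 160] [262 224]
[358, 149] 86.1528533529539 21.51462002179811
[358, 189] 85.74734303886912 -22.34235442121042
[284, 155] 7.959786875383277 23.160882271189763
[284, 197] 4.287090137113561 -22.790434490278134
[395, 146] 125.9740672434104 20.836659486894515
[393, 181] 124.69158055110368 -17.339998934722168
```

Request:
step_arm(moves=[1, 0.0095, 0, -0.25, 0, 1, 0.0095, 0, -0.5, 0, 1, 0.0095, 0, -0.65, 0, 1, 0.0095, 0, -0.68, 0, 1, 0.0095, 0, -0.68, 0, 0.5, 0.0095, 0, -0.68, 0, 0, 0.0095, 0, -0.68, 0, 0, 0.0095, 0, -0.68, 0, 0, 0.0095, 0, -0.68, 0, 0, 0.0095, 0, -0.68, 0, 0, 0.0095, 0, -0.68, 0], grip_force=80)

```text
t: 16.4
tcp_pos: [0.4837, -0.1702, 0.1584]
tool_rot: [0.789, 0.614, -0.001, -0.001]
force: [-2.2, 0.2, 4.7]
finger_gap: 0.114
gripper_force: 78.5
```

Request:
step_arm(moves=[0, 0, 0, 0, -0.04, 0, 0, 0, 0, -0.08, 0, 0, 0, 0, -0.12, 0, 0, 0, 0, -0.16, 0, 0, 0, 0, -0.2, 0, 0, 0, 0, -0.24, 0, 0, 0, 0, -0.26, 0, 0, 0, 0, -0.26, 0, 0, 0, 0, -0.26])

```text
t: 17.52
tcp_pos: [0.4847, -0.1709, 0.1584]
tool_rot: [0.968, 0.251, 0.0, 0.0]
force: [-1.8, -1.1, 6.9]
finger_gap: 0.111
gripper_force: 78.8
```

Request:
step_arm(moves=[0, 0, 0, 0, -0.03, 0, 0, 0, 0, -0.06, 0, 0, 0, 0, -0.09, 0, 0, 0, 0, -0.12, 0, 0, 0, 0, -0.13, 0, 0, 0, 0, -0.13, 0, 0, 0, 0, -0.13])

```text
t: 18.4
tcp_pos: [0.4849, -0.1715, 0.1584]
tool_rot: [0.999, 0.05, 0.0, 0.001]
force: [-2.2, -4.2, 5.9]
finger_gap: 0.113
gripper_force: 78.9
```

Request:
step_arm(moves=[0, 0, 0, 0, 0, 0.4, 0, 0, 0, 0, 0.8, 0, 0, 0, 0, 0.8, 0, 0, 0, 0, 0.8, 0, 0, 0.15, 0, 0.8, 0, 0, 0.4, 0, 0.8, 0, 0, 0.7, 0.05, 0.8, 0, 0, 0.8, 0.1, 0.8, 0, 0, 0.8, 0.15, 0.8, 0, 0, 0.8, 0.2, 0.8, 0, 0, 0.8, 0.2, 0.8, 0, 0, 0.8, 0.2])

```text
t: 19.9
tcp_pos: [0.4846, -0.1703, 0.3177]
tool_rot: [0.935, 0.354, -0.0, -0.0]
force: [-0.3, -0.2, 0.2]
finger_gap: 0.8
gripper_force: 0.0
```

```bash
python3 - <<'E'
from h import *
s=snap('wrist'); cv2.imwrite('pics/w5.png',s['color']); np.save('pics/w5.npy',s,allow_pickle=True)
hsv=cv2.cvtColor(s['color'],cv2.COLOR_BGR2HSV)
red=(hsv[...,1]>170)&((hsv[...,0]<8)|(hsv[...,0]>172))&(hsv[...,2]>60); red[250:]=0
print(rect(onplane(s,big(red),.112))); st=manip.sense(); print(st['t'],st['tcp_pos'],st['force'],st['finger_gap'])
E
```

```text
(((485.8753356933594, -170.3725128173828), (58.44917297363281, 10.813114166259766), 5.799898624420166), [[456.29998779296875, -167.89999389648438], [457.29998779296875, -178.6999969482422], [515.5, -172.8000030517578], [514.4000244140625, -162.0]])
19.95 [ 0.4846227  -0.17034976  0.31768048] [0.15174804 0.06547767 0.18175361] 0.8029078344519045
```

View pics/w5.png

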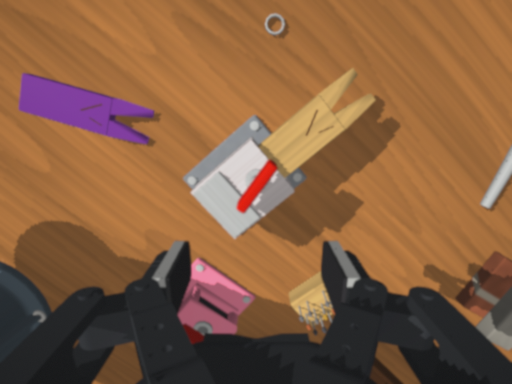

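The bar now lies along the slot, (240,210) to (272,165). Its 5.8° heading puts the clamp at about 1.33 rad. The pin is straight in the slot. Next I check its depth and hand in.

```bash
python3 - <<'E'
from h import *
s=np.load('pics/w5.npy',allow_pickle=True).item()
d=np.array([.98996,-.1414]); n=np.array([.1414,.98996]); m=np.array([507.5,-173.9])
# predicted pixels of slope start corners for depth 36, and tips, vs. image
for a,b,z in ((86,24,.059),(86,-24,.059),(20,24,.059),(20,-24,.059)): print(a,b,proj(s,np.r_[(m+a*d+b*n)/1e3,z]))
cv2.imwrite('pics/c5.png',cv2.resize(s['color'][50:200,230:400],None,fx=4,fy=4,interpolation=cv2.INTER_CUBIC)[:600,:800])
E
```

```text
86 24 [[318.12295747  94.9612236 ]]
86 -24 [[344.11356538 129.62867126]]
20 24 [[270.96215923 134.82140204]]
20 -24 [[297.63219534 167.27295564]]
```

View pics/c5.png

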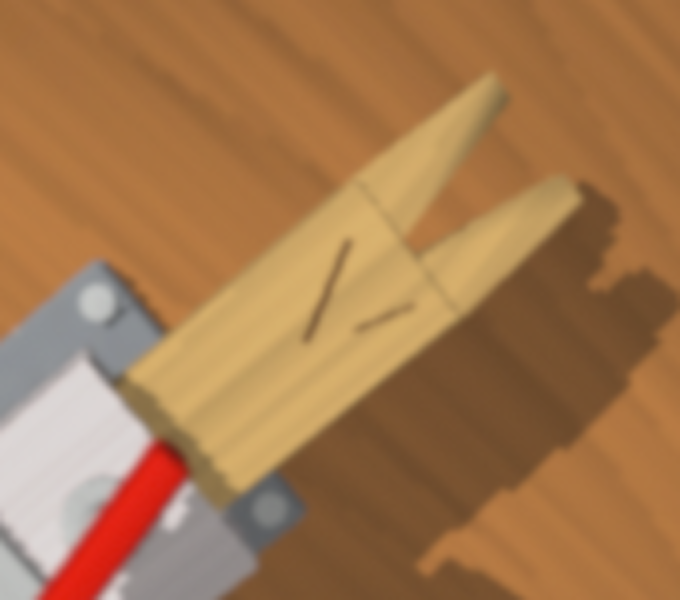

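The slope corners in the crop, (357,178) and (460,317), map to (319,94.5) and (345,129). They agree with the seated prediction to about 1 px.

```bash
python3 -c "
from station import manip
print(manip.sign_off())"
```

```text
the job is handed in; nothing more can be done
None
```

The job is handed in at about 20 s of 64 s: the pin's tail sits against the stop about 36 mm in (felt at about 6 N), the T-handle is turned to about 1.33 rad, the gripper is clear, and I saw no contact with the jar, bur block, ring or hammer; no verdict was shown.

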